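# Fit the bowl and snap the reaming cone onto a citrus press, then hold it running

### The arm

A 6-joint arm with a two-finger parallel gripper is mounted at the origin on a cart in front of the work surface, level with it; the furniture and walls round the work are solid. World frame = base frame: x ahead of the robot, y to its left, z up, the work surface at z = 0. Lengths are in m, angles in rad, forces in N, time in s.
With the tool pointing down it reaches from about 0.4 to 0.925 m from the base axis. Payload 12.5 kg.
Tool frame: the origin (TCP) lies midway between the tips of the shut fingers; the grasp point (between the pads) lies 19 mm behind it; z points along the fingers, y is the line along which they close (so a half turn about z gives the same grasp; the last joint's range is limited). The gripper opens to 95 mm and grips with 3 to 60 N. Pads are 20 mm wide; open, the fingers measure 119 mm over their backs; the gripper's body (75 mm by 180 mm) begins 59 mm behind the grasp point.
Start: joints at [-1.268, 0.491, 1.559, -0, 1.092, -0.106], TCP at [0.248, -0.574, 0.215] pointing down, gripper open.
Joint ranges: [-3.1, 3.1], [-0.84, 2.19], [0.05, 2.79], [-1.13, 4.28], [0.06, 2.93], [-2.69, 2.69]. Speed limits (rad/s): [2.22, 2.22, 2.79, 3.14, 3.14, 3.14].

### API

Orientations are given as a unit quaternion [w, x, y, z].
In Python, from station import sensors, cams, bot gives the robot as it stands.
- The arm moves only by the tool apply_moves, never from a script. Its argument "steps" is one flat list of numbers, 7 for each row, row after row: the shift along the tool's x, y, z in cm, then the turn, a rotation vector about the tool's x, y, z in degrees, then the opening, from -1 (shut) to 1 (fully open). A call has 1 to 12 rows; each row is the pose to reach, as a shift and turn from the pose commanded when the call began, along the tool's axes at that moment; what a row does not reach only later rows make up. A row lasts 1/8 s, in which the tool goes at most 62.5 mm and 10.7 degrees, less where a joint would pass 70% of its speed; a pose out of reach is approached as far as the arm can. A call with a gripper value outside its range is refused whole. The fingers move at their own pace and stop on an object; "newtons" is the grip in N (left out, the last holds). Time passes only in rows, so rows that repeat a pose let the fingers close. It gives the time, the measured TCP pose, the force, the opening and the grip force at its end, in the units of the state.
- sensors.state(): the state, without advancing time (a new reading comes with each control period).
- cams.capture(name): name is "scene" or "top"; returns (picture, depth): 420x560x3 uint8, red, green, blue; 420x560 float32, m along the optical axis (not along the pixel's ray), 0 where there is no reading.
- cams.camera_info(name): a dict with "K" (3x3 intrinsics, pixels), "distortion" ([k1, k2, p1, p2, k3] as OpenCV has them; the pictures are not rectified), "rvec" (rotation vector, rad) and "tvec" (3), from world to camera coordinates, as OpenCV has them. Camera axes: x right, y down, z forward; pixel columns grow to the right and rows downward; lengths in m; the calibration is good to about 2 mm. A picture is of the moment at which its call begins. camera_info takes no time and is no camera call.
- bot.sign_off(): hands the job in; it is judged then, once.
The state is a dict: "time": time; "joint_positions": joint angles; "qvel": joint speeds; "tau": joint torques, N m; "eef_pos": TCP position; "ee_rot": TCP orientation; "wrist_force": force on the tool from outside, world axes, zero at the start; "moment": the same for the moment, N m; "gripper_width": opening from 0.0 (shut) to 1.0 (fully open); "gripper_force": force on a finger pad.
Only numpy, scipy, OpenCV 4.12 (cv2) and the standard library are available. Lean on these libraries where they do the work, as an engineer would, in place of code of your own. Each camera call takes 0.05 s, during which the arm holds its last target. There are 200 camera calls.

### The job

Get the citrus press ready: set the yellow juice bowl on the white base so that both guide pegs come up through its ear holes and it sits flat, then take the orange reaming cone by its band, put it over the steel spindle and, without letting go, press it straight down until it clicks. Keep pressing after the click until the black start ring under the cone is pushed all the way down, and finish like that, with the gripper still on the cone holding the ring down. Press firmly without ramming, and leave the other things on the worktop where they are.

Things in the scene. Friction and masses are not known exactly. Their poses are not given: they have to be found in the camera images.
- press_base: White citrus press base, fixed to the worktop. Round housing 116 mm across, 50 mm high (foot 122 mm across), with a 32 mm wide wing to each side along its own +y and -y, 166 mm over both. Origin: centre of its underside; z up. Its flat top (z = 50 mm) carries two guide pegs at y = +66 and -66 mm and the spindle in the centre.
- peg_tip (a point): Tip of the steel guide peg on the base's +y side (y = +66 mm, z = 72 mm of the base). Peg 10 mm in diameter, 22 mm tall, tapered over the last 8 mm to 4 mm. Its twin stands at y = -66 mm.
- spindle_top (a point): Top of the upright steel spindle in the base's centre, z = 118 mm of the base. 14 mm in diameter, tapered over the last 6 mm to 8 mm. Two sprung brass snap balls stick out of it at z = 99 mm, to 10 mm from its axis on the +y and -y sides.
- start_ring (a joint): Black start ring round the spindle, 24 mm outer diameter. 0 = up (its top at z = 92 mm of the base), 0.004 m = fully down (88 mm). The cone's underside presses it down. Spring: about 2.5 N at first, about 8 N fully down; it comes up by itself when let go. Over 70 N on the press is ramming.
- ball_l (a joint): Snap ball on the spindle's +y side: 0 = sprung out, grows as it is pushed into the spindle (at most 0.004 m). The cone's lip pushes it in about 2 mm to pass.
- juice_bowl: Yellow juice bowl, loose, upright on the wooden board, about 180 g. 114 mm across the rim, wall 30 mm high and 3 mm thick, floor 4 mm thick, open neck in the middle. Origin: centre of its underside; z up. Two ears along its own +y and -y. Fits the base either way round (half turn). Seated: underside at z = 50 mm of the base, neck round the spindle.
- neck_top (a point): Centre of the top of the bowl's neck, an upright tube, outer diameter 38 mm, inner 30 mm, top 34 mm above the bowl's underside. Grip the bowl by it from above, fingers inside the bowl (32 mm free between neck and wall at the floor).
- ear_hole (a point): Centre of the guide hole in the ear on the bowl's +y side, level with the underside. Hole 14 mm in diameter, 66 mm from the bowl's centre, through an ear 30 mm wide and 6 mm thick that reaches 80 mm from the centre. Its twin is on the -y side.
- cone: Orange reaming cone, loose, upright on the wooden board, about 60 g. Lower 34 mm: straight round band 46 mm in diameter (grip here); above it a ribbed dome to 64 mm. Origin: centre of its underside; z up. Hole in the underside: lip 16.4 mm in diameter and 3 mm high at the mouth, then a 23 mm bore up to 34 mm.
- cone_mouth (a point): Centre of the cone's hole mouth (its origin). Its height over the base's underside as it goes down the spindle: 102 mm the lip meets the balls; 8 to 15 N to force past them, then the force drops (click) and the balls come out above the lip; 92 mm it rests on the start ring; 88 mm fully home. Let go before the click, it tips over on the balls.
- sink_board: Wooden board, fixed, laid across the front of the sink beside the press: 290 mm (x) by 475 mm (y), its flat top 18 mm above the worktop. The bowl and the cone start on it, either one nearer the press. Origin: centre of its underside.
- lemon: Lemon, 78x55x56 mm, lying on the worktop; leave alone. Origin under its centre.
- pot: Small black lidded pot, 58 mm across, 50 mm high; leave alone.
- egg_cup: Turned wooden egg cup, 47 mm across, 58 mm high; leave alone.
- glass: Drinking glass, upside down, 64 mm across, 89 mm high, near the dark side wall of the tall cupboard (the cupboard fills x > 0.35 m, y > 0.37 m); leave alone.
- shaker: Small steel shaker, 37 mm across, 64 mm high; leave alone.
- timer: Round kitchen timer, 59 mm across, 47 mm high; leave alone. (A wall shelf hangs over the back of the worktop: x > 0.62 m, underside 0.54 m up.)
Not all that is in view belongs to the job. Leave any blue look-alike of the cone alone.

How it is judged:
On the way, in this order (a step that is already met when the one before it is completed fails the run):
1. the juice bowl sits flat on the base with both pegs through its ears (z of juice_bowl in the frame of press_base below 0.0535 m and horizontal distance between juice_bowl and press_base below 0.005 m and angle between the y axis of juice_bowl and the y axis of press_base, either way round below 0.1 rad and angle between juice_bowl's own z axis and vertical below 0.04 rad), for 0.2 s.
2. the cone has snapped on: lip below the balls, balls out again (all of step 1 and horizontal distance between cone and press_base below 0.004 m and angle between cone's own z axis and vertical below 0.09 rad and z of cone in the frame of press_base below 0.0935 m and value of joint ball_l below 0.001 m), for 0.1 s.
At the end, for the whole second after the job is handed in: Bowl down on the base (3.5 mm), centred (5 mm), ears in line with the pegs (0.1 rad), level; cone snapped on, balls out, upright, centred (4 mm), underside below 89.5 mm; fingers still on the cone, start ring held 3 mm or more down, over 3 N between cone and press, at rest (all of step 1 and horizontal distance between cone and press_base below 0.004 m and angle between cone's own z axis and vertical below 0.09 rad and value of joint start_ring above 0.003 m and value of joint ball_l below 0.001 m and z of cone in the frame of press_base below 0.0895 m and contact force between the fingers and cone above 1 N and contact force between cone and press_base above 3 N and linear speed of cone below 0.02 m/s); the arm keeps its last pose, push and grip.
It fails at once if the press is rammed: more than 70 N between cone and press (contact force between cone and press_base above 70 N).
It fails at once if another thing on the worktop is disturbed (moved more than 30 mm) (distance of any of lemon, pot, egg_cup, glass, shaker, timer from where it was at the start of the episode above 0.03 m).
It also fails if it takes over 59 s, if anything falls off the work surface, if the arm or the gripper's body presses on something with over 40 N, if the wrist force passes 120 N, or if a joint passes its speed limit or range.

## Working session

There is one attempt and no reset: what is moved stays moved. The work goes in short steps, Python scripts to look and compute and a tool call to move; the robot and the scene stay as the last step left them, time stands still between calls to the robot, and variables do not carry over. Pictures are saved under pics/ and viewed, at most 10 in all, crops included, and the job is handed in when it is done.

Besides the shell and the picture viewer there is one more tool, called after "Emit:" as name(argument=value, ...), one argument or row to a line, values as JSON. apply_moves: Moves the arm, as the interface text tells. Its arguments: {"type":"object","properties":{"steps":{"type":"array","items":{"type":"number"}},"newtons":{"type":"number"}},"required":["steps"]}

```bash
mkdir -p pics; cat > h.py <<'E'
import numpy as np, cv2
from station import sensors, cams, bot
def cap(n,save=None):
    im,d=cams.capture(n)
    if save: cv2.imwrite(f'pics/{save}.png',im[:,:,::-1])
    return im,d
def cam(n):
    c=cams.camera_info(n); R=cv2.Rodrigues(np.array(c['rvec'],float))[0]
    return np.array(c['K'],float),np.array(c['distortion'],float),R,np.array(c['tvec'],float).ravel()
def rays(n,uv):
    K,D,R,t=cam(n); p=cv2.undistortPoints(np.array(uv,float).reshape(-1,1,2),K,D).reshape(-1,2)
    return -R.T@t, np.c_[p,np.ones(len(p))]@R
def plane(n,uv,z):
    o,d=rays(n,uv); return o+d*((z-o[2])/d[:,2])[:,None]
def deep(n,uv,dep):
    o,d=rays(n,uv); return o+d*np.asarray(dep).reshape(-1,1)
def cloud(n,d,mask):
    v,u=np.nonzero(mask&(d>0)); return deep(n,np.c_[u,v],d[v,u])
E
python3 - <<'E'
from h import *
cap('scene','s0');cap('top','t0')
for n in('scene','top'):
    K,D,R,t=cam(n);print(n,K[0,0],-R.T@t,R[2])
print(sensors.state())
E
```

```text
scene 499.3028358515061 [-0.451255    0.31520005  1.4172769 ] [ 0.55505378 -0.29349762 -0.77831513]
top 531.1930804392895 [ 0.31996586 -0.17885514  1.77749089] [ 0.09521675  0.00490239 -0.99544449]
{'time': 0.1, 'joint_positions': array([-1.26755723e+00,  4.91490703e-01,  1.55937617e+00, -4.71556234e-06,
        1.09166757e+00, -1.05568291e-01]), 'qvel': array([-0.00011058, -0.00353464, -0.00207713, -0.00020231, -0.00133862,
       -0.00022398]), 'tau': array([ 3.26370791e-03, -6.13624477e+01, -2.58607274e+01,  6.93976460e-02,
        4.69725765e-02, -2.12818009e-05]), 'eef_pos': array([ 0.24842493, -0.57328867,  0.21412976]), 'ee_rot': array([-4.68389910e-04,  9.79181869e-01,  2.02984347e-01, -4.85468697e-05]), 'wrist_force': array([ 1.24829875, -0.74253465, -0.50617796]), 'moment': array([-0.021489  , -0.06689891,  0.00910218]), 'gripper_force': 0.0, 'gripper_width': 1.0038315641372966}
```

View pics/s0.png

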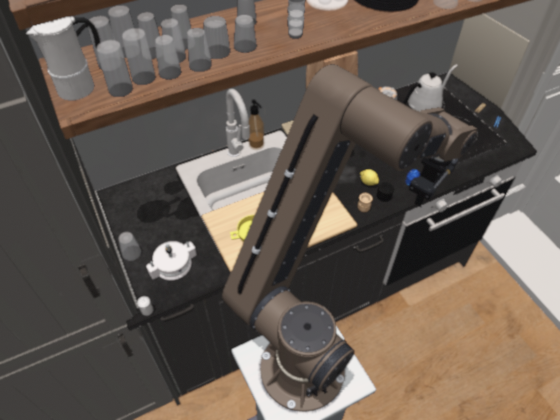

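View pics/t0.png

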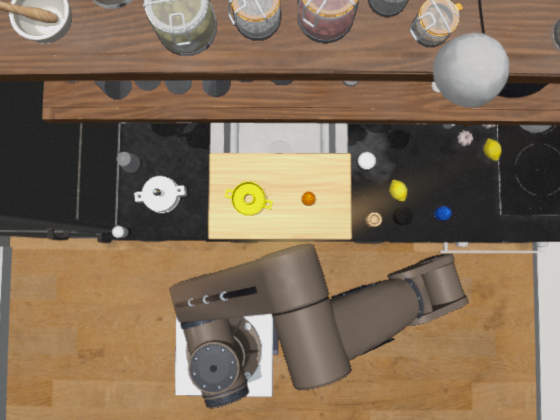

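The scene view shows the arm hiding the cone, with the bowl at about (248,230) and the press at (172,258). The top view shows the press at (160,194) with its pegs left and right, the bowl at (249,199) with ears at about (229,194) and (268,204), the orange cone at (308,199), and the blue look-alike at (444,213). I'll measure from the top view.

```bash
cat > m.py <<'E'
from h import *
im,d=cap('top'); hsv=cv2.cvtColor(im,cv2.COLOR_RGB2HSV)
def box(m,x0,x1,y0,y1):
    r=np.zeros(m.shape,bool); r[y0:y1,x0:x1]=1; return m&r
H,S,V=[hsv[...,i].astype(int) for i in range(3)]
yel=box((H>=25)&(H<34)&(S>180)&(V>90),215,285,175,225)
org=box((H<16)&(S>180),295,325,185,213)
wht=box((S<40)&(V>150),133,190,172,216)
def cent(m): v,u=np.nonzero(m); return np.array([u.mean(),v.mean()]),m.sum()
if __name__=='__main__':
    for nm,m in(('yel',yel),('org',org),('wht',wht)):
        P=cloud('top',d,m); print(nm,cent(m),np.percentile(P,[1,50,99],axis=0).round(4).tolist())
        zs=np.histogram(P[:,2],bins=np.arange(0,.16,.008));print(zs[0])
    c=np.hstack([cv2.resize(im[168:222,125:195],None,fx=5,fy=5,interpolation=cv2.INTER_CUBIC),cv2.resize(im[168:222,220:290],None,fx=5,fy=5,interpolation=cv2.INTER_CUBIC)])
    cv2.imwrite('pics/crop1.png',c[:,:,::-1])
E
python3 m.py
```

```text
yel (array([248.10292398, 198.09473684]), np.int64(855)) [[0.4463, -0.1465, 0.0125], [0.4983, -0.0768, 0.0234], [0.5485, -0.0103, 0.0556]]
[  1  64 400 230  48  61  45   6   0   0   0   0   0   0   0   0   0   0
   0]
org (array([307.85714286, 200.85714286]), np.int64(7)) [[0.4771, -0.2898, 0.0484], [0.4829, -0.2803, 0.0549], [0.5141, -0.2548, 0.0626]]
[0 0 0 0 0 0 4 3 0 0 0 0 0 0 0 0 0 0 0]
wht (array([159.49285714, 193.46785714]), np.int64(1120)) [[0.4539, 0.1367, 0.0065], [0.5095, 0.2126, 0.0493], [0.5647, 0.2912, 0.0858]]
[ 15  14   9   6  18 387 576  67   4   4   1   1   0   0  10   0   0   0
   0]
```

View pics/crop1.png

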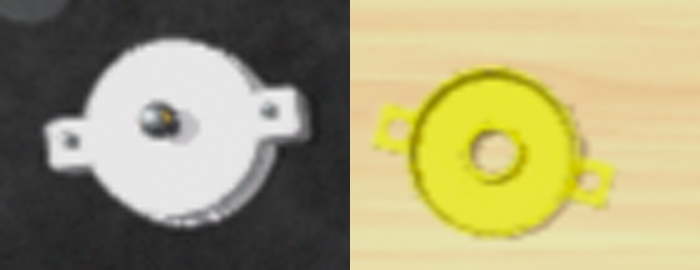

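The crop shows the base with pegs at about full-frame (139.4,196.2) and (179,190), and the bowl's ear holes at (229.8,194) and (268,204.4). Next I'll measure precisely by plane casting.

```bash
cat > m2.py <<'E'
from m import *
def circ(n,m,z,lab,rmin=None):
    pass
# base top face: white pixels at top height, hull centroid
P=np.full(d.shape+(3,),np.nan); vv,uu=np.nonzero(d>0); P[vv,uu]=deep('top',np.c_[uu,vv],d[vv,uu])
z=P[...,2]
top=(wht&(abs(z-.05)<.012)).astype(np.uint8)
top=cv2.morphologyEx(top,cv2.MORPH_CLOSE,np.ones((7,7)))
c=max(cv2.findContours(top,0,cv2.CHAIN_APPROX_NONE)[0],key=cv2.contourArea)
f=np.zeros_like(top);cv2.drawContours(f,[c],-1,1,-1)
v,u=np.nonzero(f);Q=plane('top',np.c_[u,v],.05)[:,:2];C=Q.mean(0);w,E=np.linalg.eigh(np.cov((Q-C).T))
e=E[:,1]*np.sign(E[1,1]);L=(Q-C)@e;T=(Q-C)@E[:,0]
print('base',C,'yaw',np.degrees(np.arctan2(-e[0],e[1])),'len',np.ptp(L),np.ptp(T))
# pegs: darker spots on wings
g=cv2.cvtColor(im,cv2.COLOR_RGB2GRAY).astype(float)
def spot(u0,v0,dark=True,r=3,img=g):
    p=img[v0-r:v0+r+1,u0-r:u0+r+1]; w=(np.percentile(p,75)-p).clip(0); yy,xx=np.mgrid[v0-r:v0+r+1,u0-r:u0+r+1]
    return np.array([(w*xx).sum(),(w*yy).sum()])/w.sum()
a,b=spot(139,196,r=2),spot(179,190,r=2);print('pegpx',a,b)
A,B=plane('top',[a,b],.062)[:,:2];print('pegs z.062',A,B,'mid',(A+B)/2,'dist',np.linalg.norm(A-B),'yaw',np.degrees(np.arctan2(-(A-B)[0],(A-B)[1])))
# bowl: outline disc (erode ears) at rim; ear holes (low saturation inside ear)
y=yel.astype(np.uint8);y=cv2.morphologyEx(y,cv2.MORPH_CLOSE,np.ones((3,3)))
c=max(cv2.findContours(yel.astype(np.uint8),0,cv2.CHAIN_APPROX_NONE)[0],key=cv2.contourArea)
f=np.zeros_like(y);cv2.drawContours(f,[c],-1,1,-1)
o=cv2.morphologyEx(f,cv2.MORPH_OPEN,cv2.getStructuringElement(2,(21,21)))
v,u=np.nonzero(o);Q=plane('top',np.c_[u,v],.046)[:,:2];print('rim disc',Q.mean(0),np.ptp(Q,axis=0))
s=S.astype(float)
a,b=spot(230,194,r=2,img=s),spot(268,204,r=2,img=s);print('holepx',a,b)
A,B=plane('top',[a,b],.021)[:,:2];print('holes',A,B,'mid',(A+B)/2,'dist',np.linalg.norm(A-B),'yaw',np.degrees(np.arctan2(-(A-B)[0],(A-B)[1])))
n=spot(249,199,r=5,img=s);print('neck',n,plane('top',[n],.04))
# cone
om=box((H<20)&(S>130)&(z>.03),295,325,185,213);print('cone n',om.sum(),cent(om)[0]);
hm=cv2.resize(im[180:220,290:330],None,fx=10,fy=10,interpolation=cv2.INTER_CUBIC);cv2.imwrite('pics/cone.png',hm[:,:,::-1])
print(hsv[190:210:3,300:318:3].tolist())
E
python3 m2.py
```

```text
base [0.51030118 0.21479134] yaw 8.591056394234839 len 0.16530253180454213 0.11489399247779358
pegpx [138.82474227 195.74871134] [178.5304878  189.83902439]
pegs z.062 [0.50008303 0.27798986] [0.52018074 0.14810324] mid [0.51013189 0.21304655] dist 0.13143230651776114 yaw 8.795776175838938
rim disc [ 0.49634694 -0.0776226 ] [0.105515   0.10540793]
holepx [229.27122836 193.52102226] [267.49441341 203.81750466]
holes [ 0.51354755 -0.01396213] [ 0.47988072 -0.14151532] mid [ 0.49671414 -0.07773872] dist 0.13192145716240378 yaw -14.78564962846859
neck [248.21921149 198.25768866] [[ 0.496137   -0.07836921  0.04      ]]
cone n 134 [308.15671642 198.35074627]
[[[20, 84, 233], [21, 87, 232], [20, 86, 231], [20, 89, 230], [19, 86, 230], [20, 88, 231]], [[23, 74, 232], [20, 97, 219], [17, 255, 191], [17, 255, 195], [16, 178, 186], [22, 78, 232]], [[22, 75, 230], [17, 250, 192], [19, 255, 207], [22, 255, 226], [18, 255, 206], [20, 103, 206]], [[22, 83, 224], [17, 255, 190], [18, 255, 202], [19, 255, 217], [18, 255, 198], [17, 153, 187]], [[22, 79, 232], [16, 213, 171], [17, 255, 187], [17, 255, 193], [16, 254, 174], [19, 96, 204]], [[22, 76, 232], [22, 79, 230], [19, 120, 166], [18, 130, 165], [22, 87, 208], [23, 75, 232]], [[23, 76, 232], [23, 75, 232], [23, 73, 232], [23, 75, 232], [23, 76, 233], [23, 76, 233]]]
```

Peg spacing (131.4 mm against 132), hole spacing (131.9 against 132) and the base outline all match the given sizes. The base is at about (0.510,0.2135) with yaw 8.7°, and the bowl at (0.4965,-0.0778) with yaw -14.8°. I'll add a delta helper and work out the hover move.

```bash
cat > g.py <<'E'
# python3 g.py x y z -> tool-axis shift in cm from measured pose
import sys
from h import *
from scipy.spatial.transform import Rotation as Ro
s=sensors.state(); q=s['ee_rot']; R=Ro.from_quat(q[[1,2,3,0]]).as_matrix()
if len(sys.argv)>3: print('shift cm',(R.T@(np.array(sys.argv[1:4],float)-s['eef_pos'])*100).round(2))
print('t',s['time'],'pos',s['eef_pos'].round(4),'xhead',np.degrees(np.arctan2(R[1,0],R[0,0])).round(2),'tilt',np.degrees(np.arccos(-R[2,2])).round(2),'w',s['gripper_width'],s['gripper_force'],'F',s['wrist_force'].round(1),'q',s['joint_positions'].round(2))
E
python3 g.py .4965 -.0778 .13
python3 - <<'E'
from m import *
om=box((H<=20)&(S>200),295,325,185,213); f=cent(om);print(f)
for z in(.045,.052,.06): 
    v,u=np.nonzero(om);Q=plane('top',np.c_[u,v],z)[:,:2];print(z,Q.mean(0),np.ptp(Q,axis=0))
E
```

```text
shift cm [ 42.46 -35.61   8.45]
t 0.2 pos [ 0.2484 -0.5734  0.2143] xhead 23.42 tilt 0.04 w 0.9984481373961611 0.0 F [ 0.5 -0.2 -0.1] q [-1.27  0.49  1.56 -0.    1.09 -0.11]
(array([307.99145299, 198.35897436]), np.int64(117))
0.045 [ 0.49645194 -0.27464147] [0.03960312 0.03935363]
0.052 [ 0.49573886 -0.27425445] [0.03944311 0.03919462]
0.06 [ 0.49492391 -0.27381215] [0.03926024 0.0390129 ]
```

Emit:
apply_moves(
  steps=[42.4,-35.6,0,0,0,0,0.26,42.4,-35.6,0,0,0,0,0.26,42.4,-35.6,0,0,0,0,0.26,42.4,-35.6,0,0,0,0,0.26,42.4,-35.6,0,0,0,0,0.26,42.4,-35.6,0,0,0,0,0.26,42.4,-35.6,0,0,0,0,0.26,42.4,-35.6,0,0,0,0,0.26,42.4,-35.6,0,0,0,0,0.26,42.4,-35.6,0,0,0,0,0.26,42.4,-35.6,8.4,0,0,0,0.26,42.4,-35.6,8.4,0,0,0,0.26],
  newtons=25,
)

```text
time: 1.75
eef_pos: [0.4945, -0.0787, 0.1282]
ee_rot: [-0.001, 0.979, 0.203, -0.002]
wrist_force: [-0.5, 0.6, 0.6]
gripper_width: 0.63
gripper_force: 0.0
```

```bash
python3 -c "
from h import *
cap('scene','s1')"; python3 g.py .4965 -.0778 .027
```

```text
shift cm [0.3  0.05 9.98]
t 1.8 pos [ 0.4941 -0.0787  0.1268] xhead 23.38 tilt 0.31 w 0.628717251863896 0.0 F [-1.   0.4 -2.6] q [-0.29  0.44  1.95 -0.    0.76  0.87]
```

View pics/s1.png

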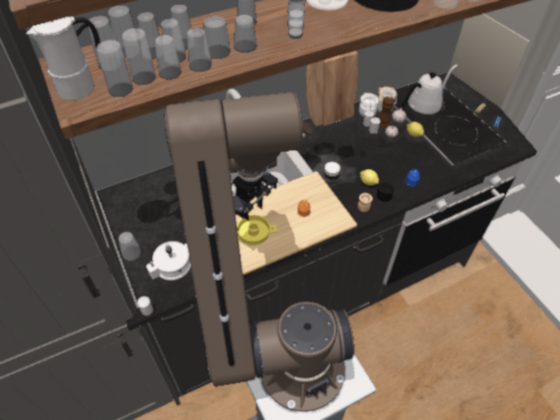

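The scene view shows the gripper above and behind the bowl (254,229), the cone clear at (304,208), and the base at (172,260). I'll cross-check the cone, base and bowl from this view.

```bash
python3 - <<'E'
from h import *
im,d=cap('scene'); hsv=cv2.cvtColor(im,cv2.COLOR_RGB2HSV);H,S,V=[hsv[...,i].astype(int) for i in range(3)]
def bx(m,x0,x1,y0,y1):
    r=np.zeros(m.shape,bool); r[y0:y1,x0:x1]=1; return m&r
o=bx((H<=17)&(S>190),290,320,195,220)
P=cloud('scene',d,o);print('cone',o.sum(),np.percentile(P,[2,50,98],axis=0).round(3).tolist())
v,u=np.nonzero(o); Q=plane('scene',np.c_[u,v],.047)[:,:2];print(Q.mean(0),u.mean(),v.mean())
y=bx((H>=25)&(H<34)&(S>150)&(V>90),225,280,210,248);P=cloud('scene',d,y);print('bowl',y.sum(),np.percentile(P,[2,50,98],axis=0).round(3).tolist())
w=bx((S<40)&(V>130),145,200,235,285);P=cloud('scene',d,w);m=abs(P[:,2]-.05)<.01;print('base',np.percentile(P[m],[2,50,98],axis=0).round(3).tolist())
s=3;c=np.vstack([cv2.resize(im[235:285,140:200],None,fx=5,fy=5,interpolation=2),cv2.resize(im[205:255,225:285],None,fx=5,fy=5,interpolation=2)])
cv2.imwrite('pics/c2.png',c[:,:,::-1])
E
```

```text
Traceback (most recent call last):
  File "h.py", line 18, in cloud
    v,u=np.nonzero(mask&(d>0)); return deep(n,np.c_[u,v],d[v,u])
                                       ~~~~^^^^^^^^^^^^^^^^^^^^^
  File "h.py", line 16, in deep
    o,d=rays(n,uv); return o+d*np.asarray(dep).reshape(-1,1)
        ~~~~^^^^^^
  File "h.py", line 11, in rays
    K,D,R,t=cam(n); p=cv2.undistortPoints(np.array(uv,float).reshape(-1,1,2),K,D).reshape(-1,2)
                      ~~~~~~~~~~~~~~~~~~~^^^^^^^^^^^^^^^^^^^^^^^^^^^^^^^^^^^^^^^^
cv2.error: OpenCV(4.12.0) /io/opencv/modules/calib3d/src/undistort.dispatch.cpp:347: error: (-215:Assertion failed) CV_IS_MAT(_src) && CV_IS_MAT(_dst) && (_src->rows == 1 || _src->cols == 1) && (_dst->rows == 1 || _dst->cols == 1) && _src->cols + _src->rows - 1 == _dst->rows + _dst->cols - 1 && (CV_MAT_TYPE(_src->type) == CV_32FC2 || CV_MAT_TYPE(_src->type) == CV_64FC2) && (CV_MAT_TYPE(_dst->type) == CV_32FC2 || CV_MAT_TYPE(_dst->type) == CV_64FC2) in function 'cvUndistortPointsInternal'
```

```bash
python3 - <<'E'
from h import *
im,d=cap('scene'); hsv=cv2.cvtColor(im,cv2.COLOR_RGB2HSV);H,S,V=[hsv[...,i].astype(int) for i in range(3)]
print(hsv[208,298:312].tolist())
def bx(m,x0,x1,y0,y1):
    r=np.zeros(m.shape,bool); r[y0:y1,x0:x1]=1; return m&r
def rep(n,m):
    P=cloud('scene',d,m); print(n,m.sum(),np.percentile(P,[2,50,98],axis=0).round(3).tolist()); return P
o=bx((H<=20)&(S>140),290,320,195,220); rep('cone',o)
v,u=np.nonzero(o);print('mid',plane('scene',[[u.mean(),v.mean()]],.05),u.mean(),v.mean(),u.min(),u.max(),v.min(),v.max())
rep('bowl',bx((H>=22)&(H<36)&(S>150)&(V>90),225,280,210,248))
P=rep('base',bx((S<60)&(V>110)&(d>0),145,200,235,285));m=abs(P[:,2]-.05)<.01;print(np.percentile(P[m],[2,50,98],axis=0).round(3).tolist())
c=np.hstack([cv2.resize(im[235:285,140:200],None,fx=6,fy=6,interpolation=2),cv2.resize(im[205:255,225:285],None,fx=6,fy=6,interpolation=2)])
cv2.imwrite('pics/c2.png',c[:,:,::-1])
E
```

```text
[[13, 149, 186], [13, 172, 188], [13, 174, 195], [13, 173, 200], [13, 173, 204], [13, 174, 201], [13, 174, 196], [13, 174, 196], [13, 175, 189], [13, 176, 188], [13, 173, 189], [13, 142, 192], [16, 96, 213], [18, 78, 232]]
cone 153 [[0.472, -0.288, 0.025], [0.483, -0.268, 0.06], [0.502, -0.253, 0.084]]
mid [[ 0.48931596 -0.27234026  0.05      ]] 303.4313725490196 208.08496732026143 298 309 200 215
bowl 301 [[0.44, -0.13, 0.02], [0.49, -0.083, 0.037], [0.548, -0.029, 0.056]]
base 1299 [[0.449, 0.159, -0.001], [0.491, 0.222, 0.048], [0.595, 0.291, 0.107]]
[[0.453, 0.159, 0.041], [0.499, 0.221, 0.049], [0.558, 0.29, 0.057]]
```

View pics/c2.png

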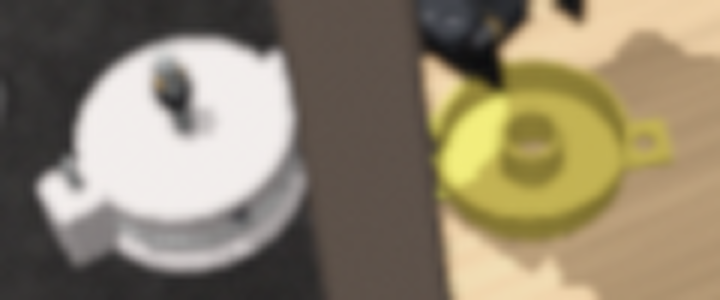

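The crop shows the spindle tip at scene (167.5,246), the bowl's neck top at (253.5,228), and the right ear hole at (273,228.6). I'll check these rays against the top-view result.

```bash
python3 - <<'E'
from h import *
for uv,z in(((167.3,246.2),.116),((253.3,227.5),.052),((272.8,228.5),.021)): print(z,plane('scene',[uv],z)[0])
print('top spindle tip',plane('top',[(155,191.2)],.114))
E
python3 g.py .4965 -.0778 .027
```

```text
0.116 [0.50125691 0.21482606 0.116     ]
0.052 [ 0.49009743 -0.07782721  0.052     ]
0.021 [ 0.47706618 -0.14550284  0.021     ]
top spindle tip [[0.50938311 0.2129574  0.114     ]]
shift cm [ 0.16 -0.06 10.32]
t 1.9 pos [ 0.4955 -0.079   0.1302] xhead 23.37 tilt 0.11 w 0.629114489642793 0.0 F [0.6 0.3 0.4] q [-0.29  0.43  1.95 -0.    0.76  0.87]
```

The two views agree on the bowl-to-base offset to about 2.5 mm, and I trust the top view more. I'll go down, close, open, turn 90° and close again, which centres the neck on the TCP.

Emit:
apply_moves(
  steps=[0.1,0,5,0,0,0,0.26,0.1,0,8,0,0,0,0.26,0.1,0,10.2,0,0,0,0.26,0.1,0,10.2,0,0,0,0.26,0.1,0,10.2,0,0,0,-0.3,0.1,0,10.2,0,0,0,-0.3,0.1,0,10.2,0,0,0,-0.3,0.1,0,10.2,0,0,0,-0.3],
  newtons=15,
)

```text
time: 2.9
eef_pos: [0.4974, -0.0781, 0.0295]
ee_rot: [0.0, 0.979, 0.203, 0.001]
wrist_force: [-0.7, 0.0, 8.6]
gripper_width: 0.395
gripper_force: 15.0
```

Emit:
apply_moves(
  steps=[0,0,0,0,0,0,0.26,0,0,0,0,0,0,0.26,0,0,0,0,0,-20,0.26,0,0,0,0,0,-40,0.26,0,0,0,0,0,-60,0.26,0,0,0,0,0,-90,0.26,0,0,0,0,0,-90,0.26,0,0,0,0,0,-90,0.26,0,0,0,0,0,-90,0.26,0,0,0,0,0,-90,0.26,0,0,0,0,0,-90,0.26,0,0,0,0,0,-90,0.26],
)

```text
time: 4.4
eef_pos: [0.4969, -0.0779, 0.0286]
ee_rot: [-0.0, 0.549, 0.836, -0.0]
wrist_force: [-0.0, -0.1, -0.4]
gripper_width: 0.633
gripper_force: 0.0
```

Emit:
apply_moves(
  steps=[0,0,0,0,0,0,-0.3,0,0,0,0,0,0,-0.3,0,0,0,0,0,0,-0.3,0,0,0,0,0,0,-0.3],
  newtons=30,
)

```text
time: 4.9
eef_pos: [0.497, -0.0779, 0.0286]
ee_rot: [0.0, 0.549, 0.836, -0.0]
wrist_force: [-0.0, 0.1, -1.3]
gripper_width: 0.388
gripper_force: 30.0
```

```bash
python3 g.py .4965 -.0778 .027;  python3 -c "
from h import *
im,d=cap('top');c=[cv2.resize(im[165:230,210:300],None,fx=5,fy=5,interpolation=2)]
im,d=cap('scene');c.append(cv2.resize(im[200:265,220:290],None,fx=5,fy=5,interpolation=2))
cv2.imwrite('pics/c3.png',np.hstack(c)[:,:,::-1])"
```

```text
shift cm [ 0.03 -0.04  0.16]
t 4.9 pos [ 0.497  -0.0779  0.0286] xhead 113.4 tilt 0.01 w 0.38761900100159574 30.000315997749567 F [-0.   0.1 -1.3] q [-0.29  0.6   2.02 -0.    0.52 -0.7 ]
```

View pics/c3.png

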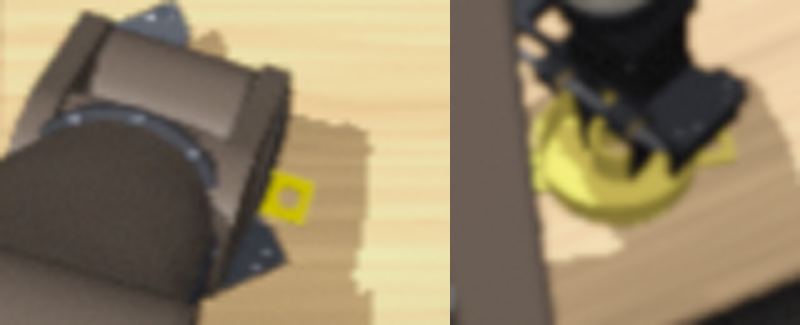

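The top crop shows the gripper over the bowl with the right ear hole at about (267.4,204), unchanged, so the top camera and the robot agree. I'll measure that hole to get the bowl's yaw.

```bash
python3 - <<'E'
from h import *
im,d=cap('top');S=cv2.cvtColor(im,cv2.COLOR_RGB2HSV)[...,1].astype(float)
r=2;u0,v0=267,204
p=S[v0-r:v0+r+1,u0-r:u0+r+1];w=(np.percentile(p,75)-p).clip(0);yy,xx=np.mgrid[v0-r:v0+r+1,u0-r:u0+r+1]
a=[(w*xx).sum()/w.sum(),(w*yy).sum()/w.sum()];X=plane('top',[a],.021)[0];e=X[:2]-sensors.state()['eef_pos'][:2]
print(a,X,np.linalg.norm(e),np.degrees(np.arctan2(e[0],-e[1])))
E
```

```text
[np.float64(267.3222222222222), np.float64(204.26969696969698)] [ 0.47836969 -0.14095534  0.021     ] 0.0657060286346055 -16.40824290958677
```

Emit:
apply_moves(
  steps=[0,0,-3,0,0,0,-0.3,0,0,-7,0,0,0,-0.3,0,0,-11,0,0,0,-0.3,0,0,-13.5,0,0,0,-0.3,4,2,-13.5,0,0,-5,-0.3,9,4.4,-13.5,0,0,-12,-0.3,14,6.8,-13.5,0,0,-19,-0.3,19,9.3,-13.5,0,0,-24.2,-0.3,23,11.2,-13.5,0,0,-24.2,-0.3,26.2,12.75,-13.5,0,0,-24.2,-0.3,26.2,12.75,-13.5,0,0,-24.2,-0.3,26.2,12.75,-13.5,0,0,-24.2,-0.3],
)

```text
time: 6.55
eef_pos: [0.5095, 0.2128, 0.1633]
ee_rot: [-0.0, 0.361, 0.932, -0.0]
wrist_force: [0.6, 0.4, -1.4]
gripper_width: 0.389
gripper_force: 30.0
```

```bash
python3 g.py .510 .2135 .14;  python3 -c "
from h import *
im,d=cap('top','t4');c=[cv2.resize(im[160:230,105:215],None,fx=4,fy=4,interpolation=2)]
im,d=cap('scene','s4');c.append(cv2.resize(im[220:290,130:210],None,fx=4,fy=4,interpolation=2))
cv2.imwrite('pics/c4.png',np.hstack(c)[:,:,::-1])"
```

```text
shift cm [0.01 0.09 2.33]
t 6.55 pos [0.5095 0.2128 0.1633] xhead 137.64 tilt 0.05 w 0.38852738357362265 29.999455232173204 F [ 0.6  0.4 -1.4] q [ 0.28  0.45  1.8  -0.    0.9  -0.56]
```

View pics/c4.png

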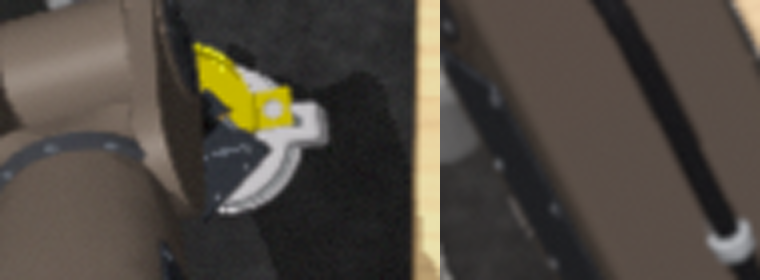

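The top crop shows the bowl's right ear above its peg wing, with the ear hole at full-frame (173.1,186.4). The arm hides the scene view. I'll check the ear's yaw.

```bash
python3 - <<'E'
from h import *
s=sensors.state()['eef_pos']
im,d=cap('top');S=cv2.cvtColor(im,cv2.COLOR_RGB2HSV)[...,1].astype(float)
r=2;u0,v0=173,186
p=S[v0-r:v0+r+1,u0-r:u0+r+1];w=(np.percentile(p,75)-p).clip(0);yy,xx=np.mgrid[v0-r:v0+r+1,u0-r:u0+r+1]
a=[(w*xx).sum()/w.sum(),(w*yy).sum()/w.sum()]
for px in(a,[173.1,186.4]):
    X=plane('top',[px],.1557)[0];e=X[:2]-s[:2];print(px,X,np.linalg.norm(e),np.degrees(np.arctan2(e[0],-e[1])))
E
```

```text
[np.float64(172.94235466536395), np.float64(186.63702979970688)] [0.51909684 0.14781294 0.1557    ] 0.06517755486161521 8.259120117972115
[173.1, 186.4] [0.51983589 0.14734275 0.1557    ] 0.06575238043377658 8.8375926299876
```

Yaw is about 8.5°, and the ear hole lines up with the peg to within 1 mm. Descending.

Emit:
apply_moves(
  steps=[0,0.1,2,0,0,0,-0.3,0,0.1,4,0,0,0,-0.3,0,0.1,6,0,0,0,-0.3,0,0.1,7.5,0,0,0,-0.3,0,0.1,8,0,0,0,-0.3,0,0.1,8.5,0,0,0,-0.3,0,0.1,8.8,0,0,0,-0.3],
)

```text
time: 7.58
eef_pos: [0.5106, 0.2139, 0.0757]
ee_rot: [0.0, 0.361, 0.932, 0.0]
wrist_force: [-0.6, 0.3, -1.2]
gripper_width: 0.392
gripper_force: 30.0
```

```bash
python3 g.py .510 .2135 .0606
```

```text
shift cm [ 0.02 -0.08  1.51]
t 7.575 pos [0.5106 0.2139 0.0757] xhead 137.62 tilt 0.03 w 0.39172140427953533 29.99944039620459 F [-0.6  0.3 -1.2] q [ 0.28  0.57  1.87 -0.    0.7  -0.55]
```

Emit:
apply_moves(
  steps=[0,0,0.4,0,0,0,-0.3,0,0,0.8,0,0,0,-0.3,0,0,1.1,0,0,0,-0.3,0,0,1.3,0,0,0,-0.3,0,0,1.45,0,0,0,-0.3,0,0,1.5,0,0,0,-0.3],
)

```text
time: 8.32
eef_pos: [0.5104, 0.2139, 0.0606]
ee_rot: [0.0, 0.361, 0.932, -0.0]
wrist_force: [-0.9, -1.1, 2.4]
gripper_width: 0.388
gripper_force: 30.0
```

```bash
python3 g.py .510 .2135 .0606
```

```text
shift cm [ 0.01 -0.06  0.  ]
t 8.325 pos [0.5104 0.2139 0.0606] xhead 137.63 tilt 0.01 w 0.3881744721656032 30.000285292044282 F [-0.9 -1.1  2.4] q [ 0.28  0.6   1.88 -0.    0.67 -0.55]
```

Emit:
apply_moves(
  steps=[0,0,0.1,0,0,0,-0.3,0,0,0,0,0,0,0.26,0,0,0,0,0,0,0.26,0,0,0,0,0,0,0.26,0,0,-3,0,0,0,0.26,0,0,-8,0,0,0,0.26,0,0,-13,0,0,0,0.58,0,0,-13,0,0,0,0.58],
)

```text
time: 9.32
eef_pos: [0.5118, 0.2144, 0.1939]
ee_rot: [0.003, 0.361, 0.932, 0.002]
wrist_force: [0.2, -0.2, -0.4]
gripper_width: 0.765
gripper_force: 0.0
```

Emit:
apply_moves(
  steps=[-31.8,-37.1,0,0,0,10,0.58,-31.8,-37.1,0,0,0,20,0.58,-31.8,-37.1,0,0,0,30,0.58,-31.8,-37.1,0,0,0,40,0.58,-31.8,-37.1,0,0,0,47.6,0.58,-31.8,-37.1,0,0,0,47.6,0.58,-31.8,-37.1,0,0,0,47.6,0.58,-31.8,-37.1,0,0,0,47.6,0.58,-31.8,-37.1,0,0,0,47.6,0.58,-31.8,-37.1,0,0,0,47.6,0.58,-31.8,-37.1,0,0,0,47.6,0.58],
)

```text
time: 10.7
eef_pos: [0.4954, -0.2733, 0.1903]
ee_rot: [-0.0, 0.707, 0.708, -0.0]
wrist_force: [-0.1, -0.0, -0.7]
gripper_width: 0.792
gripper_force: 0.0
```

```bash
python3 g.py .4957 -.2745 .022;  python3 -c "
from h import *
im,d=cap('top','t5');hsv=cv2.cvtColor(im,cv2.COLOR_RGB2HSV).astype(int)
m=(abs(hsv[...,0]-29)<5)&(hsv[...,1]>180)&(hsv[...,2]>90);m[:,:120]=0;m[:,205:]=0;m[:170]=0;m[220:]=0
v,u=np.nonzero(m);
f=cv2.morphologyEx(m.astype(np.uint8),cv2.MORPH_CLOSE,cv2.getStructuringElement(2,(15,15)))
v,u=np.nonzero(f);print(len(u));Q=plane('top',np.c_[u,v],.075)[:,:2];C=Q.mean(0);print(C,np.ptp(Q,axis=0))
P=cloud('top',d,m);print(np.percentile(P,[1,25,50,99],axis=0).round(3).tolist())
c=[cv2.resize(im[160:230,115:205],None,fx=4,fy=4,interpolation=2)]
im,d=cap('scene','s5');c.append(cv2.resize(im[220:290,130:210],None,fx=4,fy=4,interpolation=2))
cv2.imwrite('pics/c5.png',np.hstack(c)[:,:,::-1])"
```

```text
shift cm [-0.13  0.04 16.83]
t 10.7 pos [ 0.4954 -0.2733  0.1903] xhead 90.1 tilt 0.04 w 0.7924592500063453 0.0 F [-0.1 -0.  -0.7] q [-0.62  0.43  1.73  0.    0.97 -0.62]
1080
[0.51008471 0.21503277] [0.11092356 0.15314546]
[[0.461, 0.146, 0.006], [0.488, 0.194, 0.052], [0.511, 0.219, 0.056], [0.563, 0.289, 0.088]]
```

View pics/c5.png

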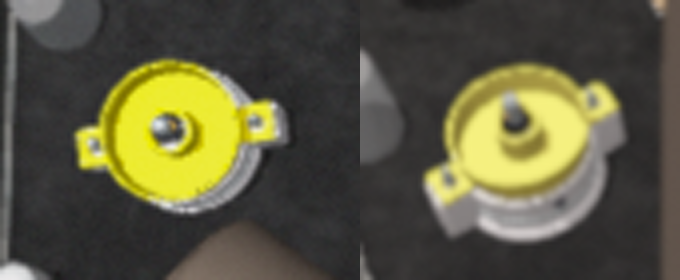

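Both views show the bowl seated, with the peg tips through both ear holes (top crop (95,146) and (260,122)) and the floor depth at about 54 mm. Next I'll grasp the cone the same two-way way.

Emit:
apply_moves(
  steps=[-0.1,0,6,0,0,0,0.58,-0.1,0,11,0,0,0,0.58,-0.1,0,14.5,0,0,0,0.58,-0.1,0,16.5,0,0,0,0.58,-0.1,0,16.7,0,0,0,0.58,-0.1,0,16.7,0,0,0,-0.2,-0.1,0,16.7,0,0,0,-0.2,-0.1,0,16.7,0,0,0,-0.2,-0.1,0,16.7,0,0,0,-0.2,-0.1,0,16.7,0,0,0,0.58,-0.1,0,16.7,0,0,0,0.58,-0.1,0,16.7,0,0,0,0.58],
  newtons=8,
)

```text
time: 12.3
eef_pos: [0.4953, -0.2755, 0.0236]
ee_rot: [-0.0, 0.707, 0.707, -0.0]
wrist_force: [0.2, 0.5, 0.6]
gripper_width: 0.735
gripper_force: 0.0
```

Emit:
apply_moves(
  steps=[0,0,0,0,0,20,0.58,0,0,0,0,0,40,0.58,0,0,0,0,0,60,0.58,0,0,0,0,0,80,0.58,0,0,0,0,0,90,0.58,0,0,0,0,0,90,0.58,0,0,0,0,0,90,0.58,0,0,0,0,0,90,0.58,0,0,0,0,0,90,0.58,0,0,0,0,0,90,0.58],
)

```text
time: 13.55
eef_pos: [0.4953, -0.2755, 0.0236]
ee_rot: [-0.0, 1.0, 0.001, -0.0]
wrist_force: [-0.4, 0.6, -0.9]
gripper_width: 0.792
gripper_force: 0.0
```

Emit:
apply_moves(
  steps=[0,0,0,0,0,0,-0.2,0,0,0,0,0,0,-0.2,0,0,0,0,0,0,-0.2,0,0,0,0,0,0,-0.2,0,0,0,0,0,0,-0.2],
  newtons=40,
)

```text
time: 14.18
eef_pos: [0.4953, -0.2755, 0.0236]
ee_rot: [0.0, 1.0, 0.0, 0.0]
wrist_force: [-0.2, -0.3, 0.1]
gripper_width: 0.478
gripper_force: 40.0
```

```bash
python3 g.py .510 .2137 .16
```

```text
shift cm [  1.49 -48.92 -13.64]
t 14.175 pos [ 0.4953 -0.2755  0.0236] xhead 0.03 tilt 0.01 w 0.4782061088941955 39.99991462100297 F [-0.2 -0.3  0.1] q [-0.62  0.67  1.87 -0.    0.61  0.95]
```

Emit:
apply_moves(
  steps=[0,0,-4,0,0,0,-0.2,0,0,-9,0,0,0,-0.2,0,0,-14,0,0,0,-0.2,0.3,-5,-14,0,0,0,-0.2,0.4,-11,-14,0,0,0,-0.2,0.6,-17,-14,0,0,0,-0.2,0.8,-23,-14,0,0,0,-0.2,1,-29,-14,0,0,0,-0.2,1.2,-35,-14,0,0,0,-0.2,1.3,-41,-14,0,0,0,-0.2,1.4,-46,-14,0,0,0,-0.2,1.5,-48.9,-14,0,0,0,-0.2],
)

```text
time: 15.68
eef_pos: [0.5097, 0.2159, 0.1636]
ee_rot: [-0.0, 1.0, 0.001, 0.0]
wrist_force: [-0.3, 0.4, -0.4]
gripper_width: 0.482
gripper_force: 40.0
```

Emit:
apply_moves(
  steps=[0,0,0,0,0,0,-0.2,0,0,0,0,0,0,-0.2,0,0,0,0,0,0,-0.2],
)

```text
time: 16.05
eef_pos: [0.5102, 0.2125, 0.1636]
ee_rot: [0.0, 1.0, -0.0, -0.0]
wrist_force: [-0.5, 0.7, -0.7]
gripper_width: 0.484
gripper_force: 40.0
```

```bash
python3 g.py .5102 .2137 .1296;  python3 -c "
from h import *
im,d=cap('top','t6');c=[cv2.resize(im[160:230,115:205],None,fx=4,fy=4,interpolation=2)]
im,d=cap('scene','s6');c.append(cv2.resize(im[220:290,130:210],None,fx=4,fy=4,interpolation=2))
cv2.imwrite('pics/c6.png',np.hstack(c)[:,:,::-1])"
```

```text
shift cm [ 0.   -0.12  3.4 ]
t 16.05 pos [0.5102 0.2125 0.1636] xhead -0.05 tilt 0.01 w 0.484057792790882 39.99979791697115 F [-0.5  0.7 -0.7] q [ 0.28  0.45  1.8  -0.    0.9   1.85]
```

View pics/c6.png

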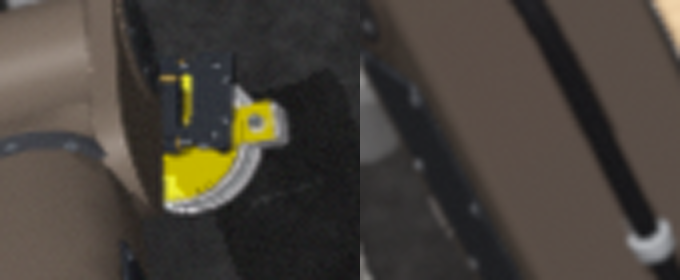

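The top crop shows the bowl still pegged on the right ear, with the gripper and cone hiding the spindle. I'll go down slowly and watch the force.

Emit:
apply_moves(
  steps=[0,-0.1,2,0,0,0,-0.2,0,-0.1,3,0,0,0,-0.2,0,-0.1,3.8,0,0,0,-0.2,0,-0.1,4.2,0,0,0,-0.2,0,-0.1,4.5,0,0,0,-0.2],
)

```text
time: 16.77
eef_pos: [0.5102, 0.2145, 0.1186]
ee_rot: [0.0, 1.0, 0.0, 0.0]
wrist_force: [0.3, 0.2, -0.6]
gripper_width: 0.48
gripper_force: 40.0
```

```bash
python3 g.py .5102 .2137 .1096
```

```text
shift cm [-0.    0.08  0.9 ]
t 16.775 pos [0.5102 0.2145 0.1186] xhead 0.02 tilt 0.02 w 0.48020470738778226 39.999857414513826 F [ 0.3  0.2 -0.6] q [ 0.28  0.51  1.84 -0.    0.8   1.85]
```

Emit:
apply_moves(
  steps=[0,0.05,0.4,0,0,0,-0.2,0,0.05,0.8,0,0,0,-0.2,0,0.05,1,0,0,0,-0.2,0,0.05,1.2,0,0,0,-0.2],
)

```text
time: 17.27
eef_pos: [0.5104, 0.2141, 0.1067]
ee_rot: [-0.0, 1.0, 0.0, 0.0]
wrist_force: [1.4, 0.1, 4.6]
gripper_width: 0.479
gripper_force: 40.0
```

Emit:
apply_moves(
  steps=[0,0,0.2,0,0,0,-0.2,0,0,0.3,0,0,0,-0.2],
)

```text
time: 17.52
eef_pos: [0.5113, 0.2142, 0.1049]
ee_rot: [-0.0, 1.0, 0.0, 0.002]
wrist_force: [-0.1, -1.6, 17.4]
gripper_width: 0.482
gripper_force: 40.0
```

```bash
python3 g.py .5102 .2137 .0936
```

```text
shift cm [-0.11  0.06  1.13]
t 17.525 pos [0.5113 0.2142 0.1049] xhead 0.03 tilt 0.2 w 0.4819994537240419 40.0038117589429 F [-0.1 -1.6 17.4] q [ 0.28  0.53  1.85 -0.    0.76  1.85]
```

Emit:
apply_moves(
  steps=[0,0,0.15,0,0,0,-0.2,0,0,0.3,0,0,0,-0.2],
)

```text
time: 17.77
eef_pos: [0.5106, 0.2141, 0.1008]
ee_rot: [-0.0, 1.0, 0.0, 0.001]
wrist_force: [5.6, 0.2, -2.3]
gripper_width: 0.48
gripper_force: 40.0
```

Emit:
apply_moves(
  steps=[0,0,0.15,0,0,0,-0.2,0,0,0.3,0,0,0,-0.2],
)

```text
time: 18.02
eef_pos: [0.5101, 0.214, 0.0974]
ee_rot: [0.0, 1.0, 0.0, -0.0]
wrist_force: [2.5, -0.3, 3.1]
gripper_width: 0.482
gripper_force: 40.0
```

Force dropped after 17 N, so that was the click, and the ring contact is starting now. Pressing on.

Emit:
apply_moves(
  steps=[0,0,0.15,0,0,0,-0.2,0,0,0.25,0,0,0,-0.2,0,0,0.35,0,0,0,-0.2,0,0,0.35,0,0,0,-0.2],
)

```text
time: 18.52
eef_pos: [0.5102, 0.214, 0.0945]
ee_rot: [0.0, 1.0, 0.0, 0.0]
wrist_force: [1.6, -1.2, 6.9]
gripper_width: 0.48
gripper_force: 40.0
```

Emit:
apply_moves(
  steps=[0,0,0.1,0,0,0,-0.2,0,0,0.15,0,0,0,-0.2,0,0,0.15,0,0,0,-0.2],
)

```text
time: 18.9
eef_pos: [0.5102, 0.2141, 0.0935]
ee_rot: [-0.0, 1.0, 0.0, 0.0]
wrist_force: [-0.3, -1.0, 12.6]
gripper_width: 0.481
gripper_force: 40.0
```

```bash
python3 g.py .5102 .2137 .0936
```

```text
shift cm [-0.    0.04 -0.01]
t 18.9 pos [0.5102 0.2141 0.0935] xhead 0.03 tilt 0.04 w 0.48091910521525083 40.00275246798992 F [-0.3 -1.  12.6] q [ 0.28  0.55  1.86 -0.    0.74  1.85]
```

Emit:
apply_moves(
  steps=[0,0,0.1,0,0,0,-0.2,0,0,0.15,0,0,0,-0.2,0,0,0.15,0,0,0,-0.2,0,0,0.15,0,0,0,-0.2,0,0,0.15,0,0,0,-0.2,0,0,0.15,0,0,0,-0.2],
)

```text
time: 19.65
eef_pos: [0.5103, 0.2141, 0.0933]
ee_rot: [-0.0, 1.0, 0.0, 0.001]
wrist_force: [-5.1, -1.8, 26.9]
gripper_width: 0.482
gripper_force: 40.0
```

It is stiff at 93.3 mm with 27 N, so the ring is fully down. One last look before handing in.

```bash
python3 g.py;  python3 -c "
from h import *
im,d=cap('top');c=cv2.resize(im[150:240,100:220],None,fx=4,fy=4,interpolation=2)
cv2.imwrite('pics/c7.png',c[:,:,::-1])"
```

```text
t 19.65 pos [0.5103 0.2141 0.0933] xhead 0.03 tilt 0.11 w 0.48172723421068997 40.00626637134701 F [-5.1 -1.8 26.9] q [ 0.28  0.55  1.86 -0.    0.74  1.85]
```

View pics/c7.png

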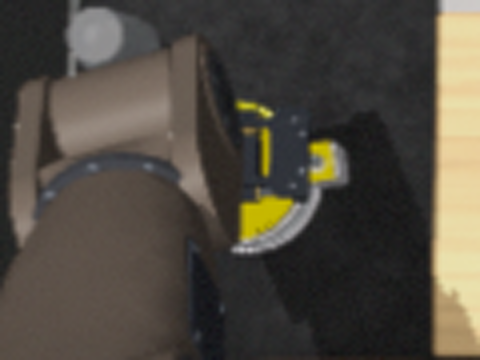

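The bowl is still pegged at the right ear (320,162), the gripper is on the cone over the spindle, and the glass at the upper left is untouched.

```bash
python3 -c "
from station import bot
print(bot.sign_off())"
```

```text
the job is handed in; nothing more can be done
None
```

The bowl is seated on both pegs and the cone clicked onto the spindle; I handed the job in at about 20 s with the gripper still on the cone, pressing with about 27 N and the start ring fully down by the readings (cone underside at about 88 mm); sign-off returned no verdict.

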